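# Press a round flask into the mixer cradle

## Task

Mix the round flask: first start the timer by pushing its sprung plunger fully down and letting it come back up. Then lift the round flask off its cork ring, set it upright and centred in the sprung ring cradle on the mixer and press it down until the cradle is fully compressed. Finish while still holding it pressed down like that; keep the flask upright throughout and leave the other things on the bench undisturbed.

Things in the scene. Friction and masses are not known exactly. Their poses are not given: they have to be found in the camera images.
- flask_center (a point): Round-bottomed amber glass flask, loose, 0.14-0.26 kg, upright in its cork ring. Point on its axis half-way up, 63 mm above its lowest point; z up along the neck; starts about 80 mm above the table. Ball 72 mm across, its centre 27 mm below this point; straight neck 28 mm across from 8 to 47 mm above it (grasp here from above); white cap 31 mm across from 47 to 63 mm above it (flat top).
- cradle_rim (a point): Centre of the upper edge of the sprung aluminium ring cradle on the mixer: a funnel-shaped ring 22 mm tall, inside 80 mm across at the top and 52 mm at the bottom, outside 88 mm, on three sprung legs. The rim is 122 mm above the table when up; it moves with the ring. With the flask seated upright, the flask's half-way point is 31 mm above this point.
- mixer: Cream box with black top, 120 x 120 mm, top 61 mm above the table, fixed, carrying the ring cradle over its centre; origin at the centre of its underside.
- cradle (a joint): How far the ring cradle is pressed down, m: 0 up, 0.020 fully compressed (stop). Sprung: about 5 N of downward load to begin moving it (the flask's own weight does not), about 15 N when fully down; springs back up.
- plunger_top (a point): Centre of the top face of the timer's plunger: black round head 34 mm across, 10 mm thick, on a steel stem standing on a fixed grey timer box (90 x 80 mm, 50 mm tall). The top face is 90 mm above the table when up and moves with the plunger.
- plunger (a joint): How far the plunger is pressed straight down, m: 0 up, 0.020 fully down (stop). Sprung: 3 N to begin, 9 N fully down; springs back up.
- conical_flask: bystander: amber glass cone-shaped flask, 60 mm wide, 78 mm tall, loose; origin at the centre of its underside
- jar: bystander: small glass jar with lid, 44 mm wide, 55 mm tall, loose; origin at the centre of its underside
- small_ring: bystander: empty small cork ring, 54 mm wide, 20 mm tall, loose; origin at the centre of its underside
- reagent: bystander: small amber bottle with cap, 44 mm wide, 85 mm tall, loose; origin at the centre of its underside
- beaker: bystander: white open beaker, 60 mm wide, 75 mm tall, loose; origin at the centre of its underside
- tube_rack: bystander: grey rack of capped white tubes, 70 x 164 mm, 93 mm tall, loose; origin at the centre of its underside
- cork_ring: The fixed cork ring in which the round flask starts: 86 mm across, 52 mm hole, 28 mm tall; origin at the centre of its underside.
Mind the look-alikes: they are no part of the job. What is shaped like the cork_ring but red is not meant.

How it is judged:
By the outcome, as a careful person would: the job done as asked, in the order asked, and still so for the second after the job is handed in, while the arm keeps its last pose, push and grip.
It also fails if it takes over 56 s, if anything falls off the work surface, if the arm or the gripper's body presses on something with over 40 N, if the wrist force passes 120 N, or if a joint passes its speed limit or range.

## Robot

A 6-joint arm with a two-finger parallel gripper is mounted at the origin on the work surface. World frame = base frame: x ahead of the robot, y to its left, z up, the work surface at z = 0. Lengths are in m, angles in rad, forces in N, time in s.
With the tool pointing down it reaches from about 0.275 to 0.875 m from the base axis. Payload 12.5 kg.
Tool frame: the origin (TCP) lies on the centre line of the jaws, within the pads' length; the fingertips stand r.finger_overhang ahead of it and the grasp point (between the pads) lies 3 mm ahead of it (r.finger_overhang is the distance from the TCP to the fingertips, in m); z points along the fingers, y is the direction in which the jaws open and shut (so a half turn about z gives the same grasp; the last joint's range is limited). The gripper opens to 85 mm and grips with 20 to 120 N. Pads are 22 mm wide; open, the fingers measure 114 mm over their backs; the gripper's body (76 mm by 85 mm) begins 54 mm behind the grasp point. The pads swing forward as they close: fully open they stand 13 mm farther back than shut.
Start: joints at [1.028, 0.351, 1.652, -0, 1.139, -0.085], TCP at [0.243, 0.493, 0.253] pointing down, gripper open.
Joint ranges: [-2.75, 2.75], [-0.79, 2.1], [0.01, 2.65], [-1.57, 4.71], [0.07, 3.14], [-2.87, 2.87]. Speed limits (rad/s): [2.22, 2.22, 2.79, 3.14, 3.14, 3.14].

## Interface

Orientations are given as a unit quaternion [x, y, z, w].
In Python, from cell import r, optics gives the robot as it stands. The module is installed in compiled form; this text tells all that it offers. Calls block until the motion is done:
- r.move_to(position, orientation): joint-space move of the TCP to a pose.
- r.move_linear(position, rot=None, vel=0.15): straight line of the TCP; rot=None keeps the orientation; vel is the mean speed in m/s.
- r.set_joints(angles): joint-space move.
- r.set_gripper(opening, squeeze=None): opening from 0.0 (shut) to 1.0 (fully open); squeeze is the grip in N (None keeps the last); returns when the fingers have stopped.
- r.sleep(seconds).
- r.inverse_kinematics(position, orientation): joint angles nearest the present ones, or None.
- optics.get_image(name): name is "scene" or "top" or "wrist"; returns a dict with "pixels" (400x640x3 uint8, red, green, blue), "depth" (400x640 float32, m along the optical axis (not along the pixel's ray), 0 where there is no reading), "fx", "fy", "cx", "cy" (pixels), "camera_from_world" (4x4, takes a point from world to camera coordinates); the wrist camera has in their place "mount" (4x4, takes a point from camera to tool coordinates, whose origin is the TCP and whose axes are the flange's). Camera axes: x right, y down, z forward; pixel columns grow to the right and rows downward; lengths in m; the calibration is good to about 2 mm. A picture is of the moment at which its call begins: read the wrist's pose just before it.
A pose or a line that the arm cannot do raises r.PlanningError and nothing moves.
- r.hand_in(): hands the job in, once; it reports no verdict.
Readings, each from a call of its own:
- r.current_t(): time.
- r.current_q(): joint angles.
- r.current_qvel(): joint speeds.
- r.current_effort(): joint torques, N m.
- r.current_tool_pos(): TCP position.
- r.current_ee_rot(): TCP orientation.
- r.current_contact_force(): force on the tool from outside, world axes, zero at the start.
- r.current_torque(): the same for the moment, N m.
- r.current_opening(): opening from 0.0 (shut) to 1.0 (fully open).
Only numpy, scipy, OpenCV 4.12 (cv2) and the standard library are available. Lean on these libraries where they do the work, as an engineer would, in place of code of your own. Each camera call takes 0.05 s, during which the arm holds its last target.

## Working session

There is one attempt and no reset: what is moved stays moved. The work goes in short steps, each a Python script; the robot and the scene stay as the last script left them, time stands still between calls to the robot, and variables do not carry over. Pictures are saved under pics/ and viewed, and the job is handed in when it is done.

```bash
mkdir -p pics
cat > h.py <<'E'
import numpy as np, cv2
from cell import r, optics
def grab(name):
    d=optics.get_image(name); np.savez('pics/%s.npz'%name,**d); return d
def save(d,fn): cv2.imwrite('pics/'+fn,cv2.cvtColor(d['pixels'],cv2.COLOR_RGB2BGR))
def world(d,T=None):
    # per-pixel world points from depth
    z=d['depth']; v,u=np.mgrid[0:400,0:640]
    P=np.stack([(u-d['cx'])/d['fx']*z,(v-d['cy'])/d['fy']*z,z,np.ones_like(z)],-1)
    if T is None: T=np.linalg.inv(d['camera_from_world'])
    return (P@T.T)[...,:3]
def ray(d,u,v,h):
    T=np.linalg.inv(d['camera_from_world']); o=T[:3,3]
    w=T[:3,:3]@np.array([(u-d['cx'])/d['fx'],(v-d['cy'])/d['fy'],1])
    return o+w*(h-o[2])/w[2]
E
python3 - <<'E'
from h import *
for n in('scene','top'):
    d=grab(n); save(d,n+'1.png'); print(n,d['fx'],d['cx'],d['cy'],np.linalg.inv(d['camera_from_world']).round(3))
print(r.finger_overhang,r.current_t(),r.current_ee_rot())
E
```

```text
scene 447.4697539999653 324.67385758924166 197.5873523857108 [[-0.06   0.747 -0.662  1.295]
 [ 0.998  0.039 -0.047  0.105]
 [-0.009 -0.663 -0.748  0.894]
 [ 0.     0.     0.     1.   ]]
top 394.6892736270554 325.1581354362413 197.1550673305798 [[-0.019 -0.966  0.256  0.375]
 [-1.     0.019 -0.004  0.026]
 [-0.001 -0.256 -0.967  0.968]
 [ 0.     0.     0.     1.   ]]
0.022 0.1 [ 2.26898501e-01  9.73918280e-01 -4.80872170e-04 -1.51268981e-04]
```

View pics/scene1.png

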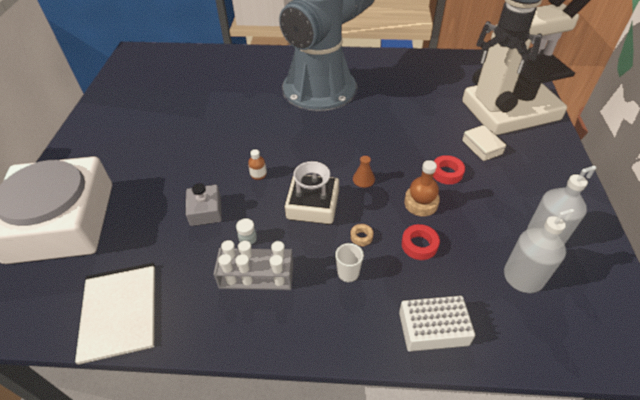

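View pics/top1.png

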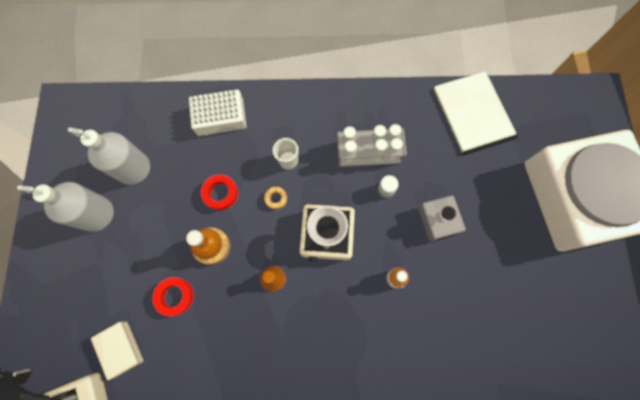

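The scene view shows the flask at (424,188), the cradle at (312,178) and the plunger head at (198,190). In the top view they are at (208,244), (327,227) and (448,213). Next I'll measure them.

```bash
cat > meas.py <<'E'
from h import *
D={n:dict(np.load('pics/%s.npz'%n)) for n in('scene','top')}
W={n:world(D[n]) for n in D}
# approx seeds
for n,roi in (('scene',{'plunger':(180,180,220,205),'flask':(405,155,445,215),'cradle':(288,155,336,200)}),
              ('top',{'plunger':(430,200,465,226),'flask':(180,225,235,270),'cradle':(295,200,360,262)})):
    d=D[n];w=W[n]
    for k,(a,b,c,e) in roi.items():
        p=w[b:e,a:c]; px=d['pixels'][b:e,a:c].astype(int); ok=d['depth'][b:e,a:c]>0
        z=p[...,2]
        if k=='plunger': m=ok&(z>.083)&(z<.1)
        if k=='flask': m=ok&(z>.135)&(z<.155)
        if k=='cradle': m=ok&(z>.115)&(z<.13)
        q=p[m]; v,u=np.nonzero(m)
        print(n,k,m.sum(),'zmax',z[ok].max().round(4),'med',np.median(q,0).round(4),'mid',((q.max(0)+q.min(0))/2).round(4),'ext',np.ptp(q,axis=0).round(4),'px',u.mean()+a,v.mean()+b)
        H={'plunger':.09,'flask':.143,'cradle':.122}[k]
        if len(u)>4:
            (cx,cy),rad=cv2.minEnclosingCircle(np.stack([u+a,v+b],1).astype(np.float32)); print('   ray',ray(d,cx,cy,H).round(4),rad)
E
python3 meas.py
python3 - <<'E'
import cv2
for n,c in(('scene',[(180,170,230,230),(395,150,455,220),(280,155,345,225)]),('top',[(420,190,470,240),(180,220,240,270),(295,200,360,265)])):
    im=cv2.imread(f'pics/{n}1.png')
    cv2.imwrite(f'pics/{n}1c.png',cv2.hconcat([cv2.resize(im[b:e,a:f],(260,260),interpolation=0) for a,b,f,e in c]))
E
python3 -c "
import cv2;a=cv2.imread('pics/scene1c.png');b=cv2.imread('pics/top1c.png');cv2.imwrite('pics/c1.png',cv2.vconcat([a,b]))"
```

```text
scene plunger 134 zmax 0.0949 med [ 0.571  -0.2566  0.0902] mid [ 0.5679 -0.2577  0.089 ] ext [0.0342 0.0334 0.0119] px 198.02985074626866 188.5
   ray [ 0.5705 -0.2568  0.09  ] 7.159010887145996
scene flask 117 zmax 0.1468 med [0.5175 0.3014 0.1428] mid [0.5151 0.3015 0.1411] ext [0.0306 0.0285 0.0114] px 429.008547008547 165.86324786324786
   ray [0.5169 0.3012 0.143 ] 6.328672885894775
scene cradle 265 zmax 0.1265 med [0.524  0.019  0.1207] mid [0.5375 0.0205 0.1208] ext [0.0878 0.0854 0.0113] px 311.0943396226415 173.16603773584905
   ray [0.5397 0.0207 0.122 ] 17.70661163330078
top plunger 176 zmax 0.0923 med [ 0.5652 -0.2577  0.0895] mid [ 0.5656 -0.259   0.0877] ext [0.033  0.0327 0.0093] px 448.71590909090907 213.13636363636363
   ray [ 0.5654 -0.2577  0.09  ] 7.576545715332031
top flask 178 zmax 0.1452 med [0.5109 0.3    0.1415] mid [0.511  0.3013 0.1402] ext [0.0304 0.0305 0.0101] px 194.35393258426967 238.0561797752809
   ray [0.5105 0.2996 0.143 ] 7.762187480926514
top cradle 303 zmax 0.127 med [0.5399 0.0207 0.1207] mid [0.5355 0.0188 0.121 ] ext [0.0845 0.0853 0.0119] px 327.3201320132013 225.06930693069307
   ray [0.5352 0.0193 0.122 ] 19.92205047607422
```

View pics/c1.png

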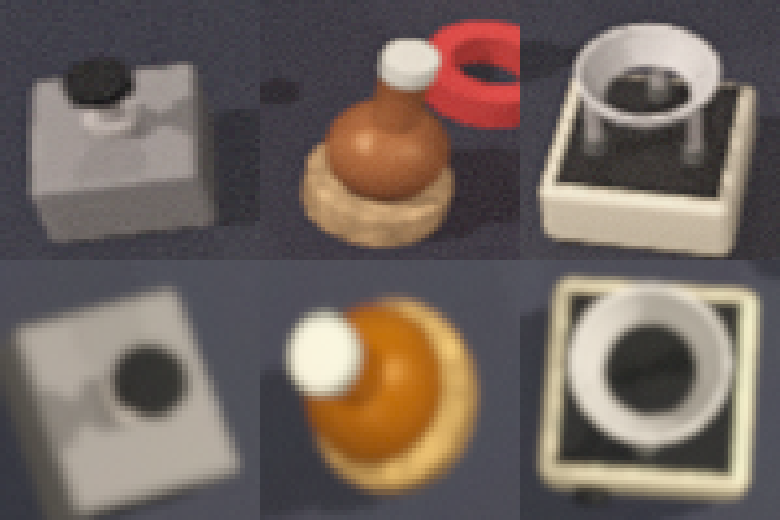

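```bash
cat >> h.py <<'E'
def down(jaw):  # jaw direction angle (rad), tool pointing down
    t=(jaw+np.pi/2)/2; return [np.cos(t),np.sin(t),0,0]
def st(msg=''):
    print(msg,'t%.1f'%r.current_t(),np.round(r.current_tool_pos(),4),'F',np.round(r.current_contact_force(),1),'op %.3f'%r.current_opening())
E
python3 - <<'E'
from h import *
r.set_gripper(0.0,60)
x,y=.5675,-.2572
q=down(np.arctan2(y,x))
print(r.inverse_kinematics([x,y,.15],q))
r.move_to([x,y,.15],q); st('hover')
d=grab('top'); save(d,'top2.png'); d=grab('scene'); save(d,'scene2.png')
r.move_linear([x,y,.118],vel=.1); st('near')
z=.118
for i in range(20):
    z-=.002 ; r.move_linear([x,y,z],vel=.03); f=r.current_contact_force()[2]; st()
    if f>2: break
E
```

```text
[-5.00225712e-01  5.96084252e-01  1.54051865e+00 -4.44089210e-16
  1.00498975e+00 -7.47006955e-02]
hover t3.8 [ 0.5678 -0.2565  0.1501] F [-0.2 -0.2  0.7] op -0.001
near t4.3 [ 0.5675 -0.2572  0.1178] F [ 0.3 -0.7 -1. ] op 0.001
 t4.6 [ 0.5677 -0.2573  0.1164] F [-0.2 -0.2 -0.5] op -0.007
 t4.8 [ 0.5675 -0.2572  0.114 ] F [-0.3  0.2 -1.4] op 0.004
 t5.1 [ 0.5677 -0.2573  0.1121] F [ 0.6 -0.3  0.6] op -0.005
 t5.3 [ 0.5676 -0.2573  0.1101] F [ 0.1 -0.7  3.3] op 0.000
```

```bash
python3 - <<'E'
from h import *
x,y=.5675,-.2572
z=.110
r.move_linear([x,y,.096],vel=.04); st()
z=.096
for i in range(10):
    z-=.0015; r.move_linear([x,y,z],vel=.03); f=r.current_contact_force()[2]; st()
    if f>17: break
r.sleep(.3); st('held')
d=grab('scene'); save(d,'scene3.png')
r.move_linear([x,y,.13],vel=.06); r.sleep(.2); st('up')
d=grab('scene'); save(d,'scene4.png')
w=world(d)[180:205,180:220]; print('z at plunger',np.sort(w[...,2].ravel())[-5:])
E
python3 -c "
import cv2
cv2.imwrite('pics/c2.png',cv2.hconcat([cv2.resize(cv2.imread(f'pics/scene{i}.png')[120:230,150:260],(400,400)) for i in(3,4)]))"
```

```text
t5.8 [ 0.5677 -0.2573  0.0961] F [-0.4  0.6  7.4] op 0.000
 t6.1 [ 0.5677 -0.2573  0.0948] F [-0.8  0.4  7.2] op -0.001
 t6.3 [ 0.5677 -0.2573  0.0933] F [-0.  -0.1  8.7] op 0.001
 t6.6 [ 0.5677 -0.2573  0.092 ] F [-0.7  0.4  9.6] op 0.002
 t6.8 [ 0.5679 -0.2574  0.0919] F [-6.7  3.6 24. ] op 0.004
held t7.1 [ 0.5679 -0.2574  0.0919] F [-7.6  3.4 23. ] op -0.000
up t8.2 [ 0.5673 -0.2571  0.1296] F [ 0.3 -0.5  0.1] op 0.002
z at plunger [0.12996165 0.13079114 0.13139439 0.13360301 0.13374456]
```

View pics/c2.png

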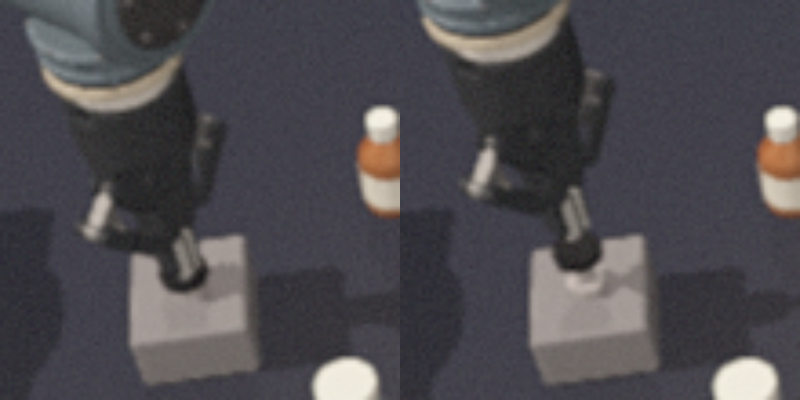

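Left crop: the plunger head is pressed down onto its stem. Right crop: it has come back up. Next come the wrist views of the cradle and the flask.

Run:
```python
from h import *
from scipy.spatial.transform import Rotation as R
def wr(tag):
    r.sleep(.3); T=np.eye(4); T[:3,:3]=R.from_quat(r.current_ee_rot()).as_matrix(); T[:3,3]=r.current_tool_pos()
    d=optics.get_image('wrist'); np.savez('pics/w_%s.npz'%tag,T=T,**d); save(d,'w_%s.png'%tag)
    if tag=='cradle': print(d['mount'].round(3),d['fx'])
r.move_linear([.5675,-.2572,.22],vel=.25)
r.move_to([.537-.02,.020,.27],down(0.04)); wr('cradle')
r.set_gripper(1.0)
r.move_to([.49,.29,.27],down(0.53)); wr('flask'); st()
```

```text
[[ 0.001 -0.954 -0.301  0.077]
 [ 1.     0.001  0.    -0.001]
 [ 0.    -0.301  0.954 -0.12 ]
 [ 0.     0.     0.     1.   ]] 345.5563778089999
 t12.4 [0.4902 0.2895 0.27  ] F [-0.4  0.5  0.4] op 0.997
```

```bash
python3 -c "
import cv2
cv2.imwrite('pics/c3.png',cv2.vconcat([cv2.resize(cv2.imread(f'pics/w_{i}.png'),(480,300)) for i in('cradle','flask')]))"
```

```text
(no output)
```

View pics/c3.png

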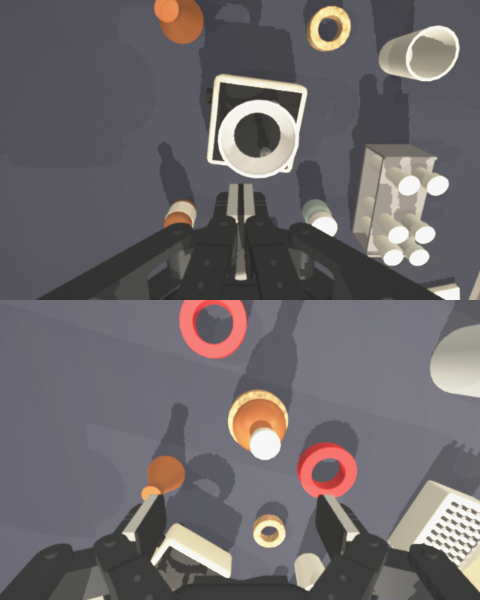

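The wrist views show the cradle rim at about (345,184) full-scale and the flask cap at about (352,190). Both areas are free for the fingers.

Run:
```python
import numpy as np,cv2
from h import world
for k,zr in(('cradle',(.1165,.128)),('flask',(.138,.150))):
    d=dict(np.load(f'pics/w_{k}.npz')); T=d['T']@d['mount']
    w=world(d,T); z=w[...,2]; 
    m=((d['depth']>.05)&(z>zr[0])&(z<zr[1])).astype(np.uint8); m[250:]=0
    n,l,s,c=cv2.connectedComponentsWithStats(m)
    i=1+np.argmax(s[1:,4]); mm=l==i
    if k=='cradle': mm=m.astype(bool)&(np.hypot(w[...,0]-.537,w[...,1]-.02)<.06)
    q=w[mm]; print(k,len(q),'z med/max',np.median(q[:,2]),q[:,2].max(),'mid',(q.max(0)+q.min(0))/2,'ext',np.ptp(q,axis=0))
    v,u=np.nonzero(mm); hull=cv2.convexHull(np.stack([u,v],1).astype(np.float32)); e=cv2.fitEllipse(hull); print(e)
    H={'cradle':.122,'flask':.143}[k]
    o=T[:3,3]; x=T[:3,:3]@[(e[0][0]-d['cx'])/d['fx'],(e[0][1]-d['cy'])/d['fy'],1]; print(' ray',o+x*(H-o[2])/x[2])
    if k=='flask': # ball/neck check
        m=(z>.092)&(z<.125)&(np.hypot(w[...,0]-.513,w[...,1]-.3)<.04); print('neck',w[m].mean(0),m.sum())
        m=(z>.02)&(z<.034)&(np.hypot(w[...,0]-.513,w[...,1]-.3)<.06); q=w[m];print('cork',(q.max(0)+q.min(0))/2,np.ptp(q,axis=0))
```

```text
cradle 2004 z med/max 0.12074884136961422 0.12304773804377817 mid [0.53541604 0.0194588  0.11977808] ext [0.08623281 0.08619846 0.00653931]
((343.91302490234375, 185.04608154296875), (103.15896606445312, 107.50462341308594), 75.30999755859375)
 ray [0.53502903 0.02172258 0.122     ]
flask 1231 z med/max 0.14152954045637936 0.14369637667970742 mid [0.51019514 0.30176867 0.14085972] ext [0.03026393 0.03051505 0.00567332]
((352.8594055175781, 192.62249755859375), (38.96054458618164, 40.20698547363281), 74.44935607910156)
 ray [0.50943131 0.30273976 0.143     ]
neck [0.50171107 0.3094638  0.10750146] 238
cork [0.50936533 0.30260669 0.02485103] [0.08375164 0.08357542 0.00937289]
```

```bash
python3 - <<'E'
from h import *
x,y=.5100,.3018; q=down(.534)
r.move_linear([x,y,.20],q,vel=.15)
r.move_linear([x,y,.1105],vel=.08); r.sleep(.2); st('at')
r.set_gripper(0.0,30); st('grip'); r.set_gripper(0.0,90); r.sleep(.2); st('grip90')
r.move_linear([x,y,.118],vel=.04); r.sleep(.2); st('lift')
r.move_linear([x,y,.205],vel=.12); r.sleep(.3); st('up')
d=grab('scene'); save(d,'scene5.png'); d=grab('top'); save(d,'top5.png')
print(r.current_ee_rot())
E
python3 -c "
import cv2
cv2.imwrite('pics/c5.png',cv2.hconcat([cv2.resize(cv2.imread('pics/scene5.png')[70:230,360:520],(390,390)),cv2.resize(cv2.imread('pics/top5.png')[170:300,130:260],(390,390))]))"
```

```text
at t14.5 [0.5102 0.3019 0.1109] F [-0.1  0.4 -0.7] op 0.999
grip t15.1 [0.5103 0.3019 0.1107] F [1.  0.7 0.6] op 0.319
grip90 t15.5 [0.5102 0.3019 0.1107] F [2.7 1.6 2.4] op 0.311
lift t16.0 [0.5098 0.3017 0.1178] F [ 0.4 -0.4 -2.9] op 0.308
up t17.2 [0.5099 0.3018 0.2045] F [ 0.2 -0.  -2.4] op 0.314
[ 4.95501175e-01  8.68607253e-01 -1.29166806e-04 -9.30542035e-05]
```

View pics/c5.png

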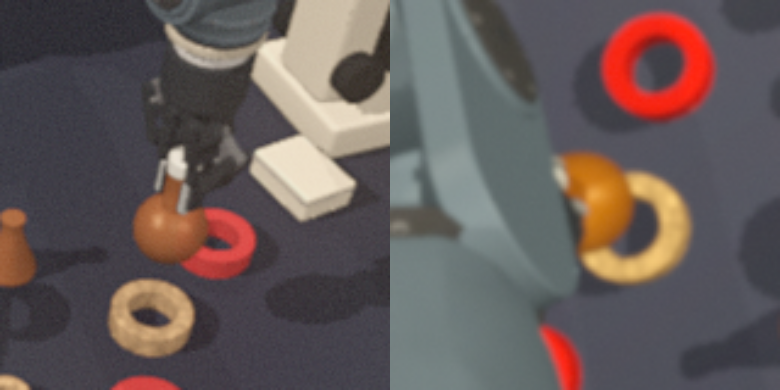

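The flask is held by the neck and hangs clear of the cork ring. I'll use a wrist-depth sphere fit to check where the ball sits relative to the tool.

Run:
```python
from h import *
from scipy.optimize import least_squares
d=optics.get_image('wrist'); save(d,'w5.png'); w=world(d,d['mount'])
hsv=cv2.cvtColor(d['pixels'],cv2.COLOR_RGB2HSV)
print(st())
m=(hsv[...,1]>120)&(hsv[...,0]<20)&(d['depth']>0)&(np.linalg.norm(w-[0,0,.06],axis=-1)<.08)
q=w[m]; print(len(q),q.min(0),q.max(0))
# ball: below tip
q=q[q[:,2]>.035]
s=least_squares(lambda c:np.linalg.norm(q-c,axis=1)-.036,[0,0,.058],loss='soft_l1',f_scale=.002); print('ball in tool',s.x,np.abs(s.fun).mean(),len(q))
d=dict(np.load('pics/scene.npz')); w=world(d)
hsv=cv2.cvtColor(d['pixels'],cv2.COLOR_RGB2HSV)
m=(hsv[...,1]>120)&(hsv[...,0]<16)&(d['depth']>0)&(np.linalg.norm(w-[.51,.302,.15],axis=-1)<.075); q=w[m]
T=r.current_tool_pos()
s=least_squares(lambda c:np.linalg.norm(q-c,axis=1)-.036,[.51,.302,.146],loss='soft_l1',f_scale=.002); print('scene ball',s.x,'rel',s.x-T,len(q))
m=(hsv[...,1]<60)&(hsv[...,2]>150)&(d['depth']>0)&(np.linalg.norm(w-[.51,.302,.23],axis=-1)<.03); q=w[m];print('cap',q.mean(0),len(q))
```

```text
t17.4 [0.51   0.3018 0.2049] F [ 0.5 -0.7 -2.6] op 0.314
None
10798 [-0.00952593 -0.03481776 -0.01445844] [0.03565223 0.034179   0.06906183]
ball in tool [-0.00054435 -0.00035891  0.05931028] 0.00028218474706512064 4622
scene ball [0.51084087 0.30169693 0.14899608] rel [ 0.00085917 -0.00010383 -0.05587115] 682
cap [0.51769116 0.29318885 0.23059407] 92
```

View pics/w5.png

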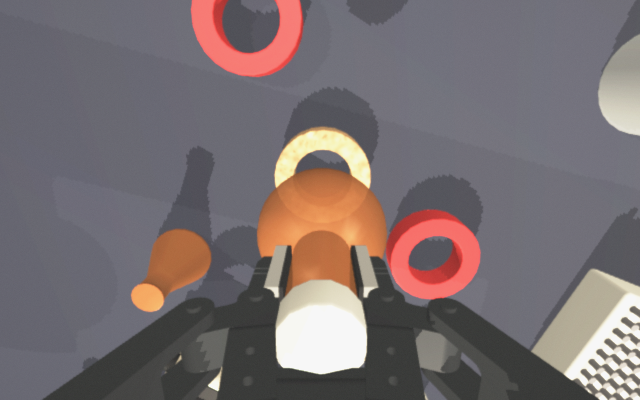

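The wrist view shows the ball at (322,230), centred under the jaws. The fit puts it within 1 mm of the tool axis, so the flask is upright. Now I'll carry it over and press it down.

Run:
```python
from h import *
r.set_gripper(0.0,110)
x,y=.5355,.0203
r.move_linear([.51,.3018,.25],vel=.15)
r.move_linear([x,y,.25],vel=.15)
r.move_linear([x,y,.195],vel=.1); r.sleep(.2); st('above')
d=grab('scene'); save(d,'scene6.png')
z=.195
while z>.170:
    z-=.003; r.move_linear([x,y,z],vel=.04); st()
    F=r.current_contact_force()
    if F[2]>9 or np.hypot(F[0],F[1])>8: break
```

```text
above t20.9 [0.5358 0.0203 0.1956] F [ 0.2  1.3 -1.9] op 0.308
 t21.2 [0.5354 0.0203 0.1918] F [-0.2  0.7 -3. ] op 0.307
 t21.5 [0.5354 0.0203 0.1887] F [-0.2 -0.3 -2.1] op 0.308
 t21.8 [0.5354 0.0203 0.1858] F [ 1.1  0.  -2.4] op 0.310
 t22.0 [0.5356 0.0201 0.1833] F [-2.2 -2.3  3.3] op 0.308
 t22.2 [0.5356 0.0201 0.1803] F [-2.3 -3.5  4.9] op 0.310
 t22.5 [0.5356 0.0201 0.1773] F [-2.8 -3.   6.4] op 0.308
 t22.8 [0.5356 0.0201 0.1744] F [-3.1 -4.2  8.3] op 0.308
 t23.0 [0.5356 0.0201 0.1715] F [-2.8 -3.5  9.3] op 0.310
```

Contact came at the expected height. The small sideways push shows about a 1 mm offset, so I'll ease toward it while pressing.

```bash
python3 - <<'E'
from h import *
x,y=.5350,.0195; z=.1715
r.move_linear([x,y,z],vel=.02); st('ease')
for z in (.1685,.166,.1645,.163,.162,.161,.160,.159,.158):
    r.move_linear([x,y,z],vel=.03); r.sleep(.1); st()
    if r.current_contact_force()[2]>22: break
d=grab('scene'); save(d,'scene7.png'); d=grab('top'); save(d,'top7.png')
E
python3 -c "
import cv2
cv2.imwrite('pics/c7.png',cv2.hconcat([cv2.resize(cv2.imread('pics/scene7.png')[90:240,240:390],(390,390)),cv2.resize(cv2.imread('pics/top7.png')[160:290,260:390],(390,390))]))"
```

```text
ease t23.2 [0.5355 0.0197 0.1724] F [-1.4  0.   7.7] op 0.307
 t23.6 [0.5355 0.0197 0.1694] F [-2.7 -0.   9.8] op 0.308
 t23.9 [0.5355 0.0197 0.167 ] F [-2.9  0.  11.1] op 0.307
 t24.3 [0.5355 0.0197 0.1656] F [-3.2 -0.3 11.7] op 0.302
 t24.6 [0.5355 0.0197 0.1643] F [-4.5 -0.8 15.3] op 0.308
 t25.0 [0.5357 0.0197 0.1642] F [-8.  -1.5 24.9] op 0.307
```

View pics/c7.png

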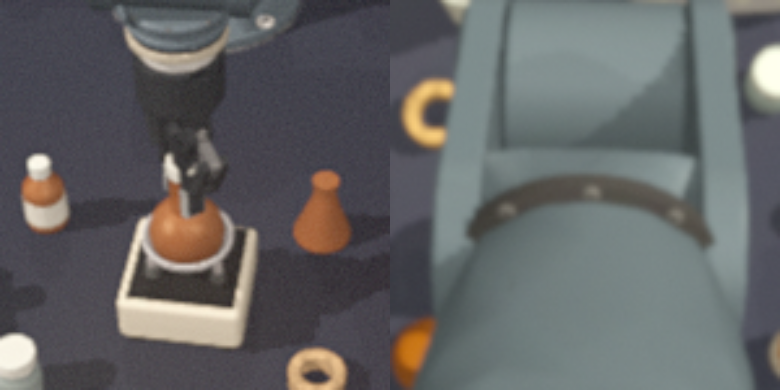

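The scene view shows the flask seated in the ring at about (312,180), with the ring low over the mixer. Last, I'll check rim height, flask pose and bystanders.

Run:
```python
from h import *
from scipy.optimize import least_squares
from scipy.spatial.transform import Rotation as R
T=np.eye(4); T[:3,:3]=R.from_quat(r.current_ee_rot()).as_matrix(); T[:3,3]=r.current_tool_pos()
d=optics.get_image('wrist'); save(d,'w8.png'); w=world(d,d['mount']); W=world(d,T@d['mount'])
hsv=cv2.cvtColor(d['pixels'],cv2.COLOR_RGB2HSV)
m=(hsv[...,1]>120)&(hsv[...,0]<20)&(d['depth']>0)&(np.linalg.norm(w-[0,0,.06],axis=-1)<.06)&(w[...,2]>.035)
q=w[m]
s=least_squares(lambda c:np.linalg.norm(q-c,axis=1)-.036,[0,0,.058],loss='soft_l1',f_scale=.002); b=T@np.r_[s.x,1]
print('ball in tool',s.x,'world',b[:3],np.abs(s.fun).mean(),len(q))
m=(hsv[...,1]<60)&(d['depth']>0)&(np.hypot(W[...,0]-.5355,W[...,1]-.02)<.048)&(np.hypot(W[...,0]-.5355,W[...,1]-.02)>.036)&(W[...,2]>.08)&(W[...,2]<.13)
z=W[m][:,2]; print('rim z pct',np.percentile(z,[50,80,90,97]),len(z))
q=W[m&(W[...,2]>.098)&(W[...,2]<.106)]
if len(q)>50:
    c=least_squares(lambda p:np.hypot(q[:,0]-p[0],q[:,1]-p[1])-.042,[.5355,.02],loss='soft_l1',f_scale=.002); print('rim centre',c.x,len(q))
a=cv2.imread('pics/scene1.png');e=cv2.imread('pics/scene7.png'); cv2.imwrite('pics/diff.png',cv2.convertScaleAbs(cv2.absdiff(a,e),alpha=3))
st(); print(r.current_ee_rot())
```

```text
ball in tool [-0.00034349 -0.00050127  0.05926154] world [0.5355575  0.01915691 0.10496475] 0.0002890464299282856 4527
rim z pct [0.1005092  0.10130008 0.10159428 0.1020306 ] 3060
rim centre [0.5355306 0.0189096] 2246
 t25.1 [0.5357 0.0197 0.1642] F [-7.6  0.3 24.8] op 0.313
[4.95448104e-01 8.68636791e-01 6.64735017e-04 9.27219381e-04]
```

View pics/diff.png

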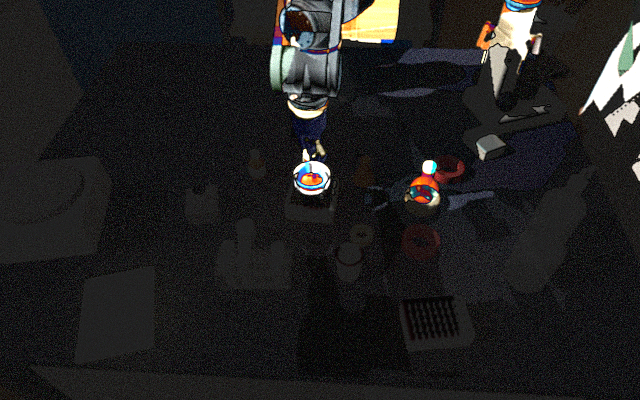

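View pics/w8.png

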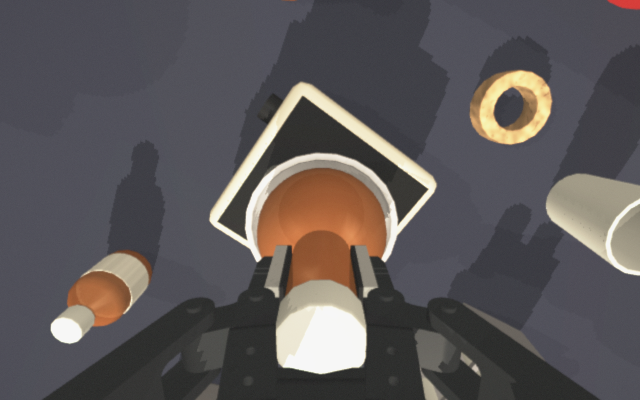

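The rim is at 0.102 m (fully down), and the ball is within 0.3 mm of the rim centre. The difference image shows changes only at the arm, flask and cradle, plus shadows.

```bash
python3 -c "
from h import *
st(); r.hand_in()"
```

```text
t25.1 [0.5357 0.0197 0.1642] F [-7.6  0.3 24.8] op 0.313
the job is handed in; nothing more can be done
```

I handed the job in at 25.1 s, with the gripper still holding the flask pressed down in the cradle.

- **Timer:** I pressed the plunger down until the push jumped from about 9.6 N to 24 N, with the fingertips about 70 mm above the table. The picture after I released it shows the plunger back up.
- **Flask:** I gripped it by the neck, lifted it off its cork ring and set it in the cradle. I then pressed until the upward force rose to about 25 N and the arm stopped going down.
- **Last checks:**
  - The cradle rim measured about 102 mm above the table, which is fully compressed.
  - The ball of the flask was within 0.3 mm of the rim centre.
  - The flask had not moved in the grip, and the tool was about 0.1° from vertical.
  - Comparing scene pictures before and after shows no movement of the bystanders.
- **Disagreements:** A sideways force of about 8 N remained at the end. Early on, the scene camera read x positions 4–6 mm larger than the top camera. I used the wrist camera's positions for the flask and cradle, which agreed with the top camera.

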